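Clamp the freshly glued model hut in its gluing clamp

TASK

The model hut in the gluing clamp has just had its roof glued on. Pushing with the fingers only (nothing needs to be grasped or lifted), swing the raised clamp strap over until its rubber pad rests on the hut's roof; only then push the raised cam lever over and fully down onto the strap so that the strap is locked. Leave the hut in its nest and do not move the things standing round the clamp.

Things in the scene. Friction and masses are not known exactly. Their poses are not given: they have to be found in the camera images.
- clamp: The gluing clamp, fixed to the board: plywood base 64x156x10 mm with a low wooden nest (walls 8 mm high) for the hut in its middle and two pairs of dark steel cheeks near its ends. Origin: centre of the base's underside; local y runs along the base from the strap's hinge end (-y) to the cam lever's end (+y), z up. Strap and lever both swing in the local y-z plane through the origin.
- strap (a joint): Angle of the clamp strap in rad: 0 = level, lying over the hut; about 0.05 = its pad just touches the roof (it rests at 0.02 to 0.05 until the lever presses it down); grows as the strap is raised, 1.57 = straight up; starts at 1.6 to 1.95, leaning outward over the hinge end; stop at 2.1. A stiff hinge (about 0.06 N m): it stays where it is left, a push of about 1 N near its end moves it.
- strap_hinge (a point): Hinge axis of the strap, at local (0, -60, 62) mm in the clamp's frame; the axis is parallel to local x. The strap is a plain aluminium bar 105 mm long from this axis, 18 mm wide and 5 mm thick, with the axis in the middle of its thickness. Its rubber pad (24x34 mm) sits 60 mm from the hinge on the side that faces the hut when closed; the pad is sprung: 1 N preload, then about 1.5 N per mm.
- strap_end (a point): Middle of the strap's free end, 105 mm from the hinge axis.
- cam_lever (a joint): Angle of the cam lever in rad: 0 = fully down (stop), lying level above the strap; grows as it is raised, 1.57 = straight up; starts at 1.6 to 1.9, leaning outward over the lever end of the base. A stiff hinge (about 0.13 N m, some 2.5 N near its end): it stays where it is left. In the last 0.4 rad its cam presses the strap's end down, which takes 3 to 4 N near the lever's end.
- lever_pivot (a point): Pivot axis of the cam lever, at local (0, 62, 74) mm in the clamp's frame; parallel to local x. The lever is a dark steel bar 65 mm long from this axis, 14 mm wide and 5 mm thick, with the axis in the middle of its thickness; its outer 26 mm carry a black plastic grip 18 mm wide and 8 mm thick. A round cam lobe of 16 mm diameter sits 14 mm from the pivot.
- lever_end (a point): Middle of the cam lever's free end, 65 mm from the pivot axis.
- pad: The strap's rubber pad, 24x34x7 mm; origin: centre of its pressing face.
- hut: Loose model goods hut, 40x65x41 mm, corrugated with a nearly flat roof, its long side along the clamp's local y, standing on the clamp's base in the nest with 2 mm of play. Origin: centre of its underside.
- tinlet_1: Bystander, loose: paint tinlet, 33 mm across, 34 mm tall, standing beside the clamp; origin: centre of its underside.
- track_rubber: Bystander, loose: track cleaning block, 34x62x16 mm, standing beside the clamp; origin: centre of its underside.
- car_navy: Bystander, loose: small model car, 23x57x20 mm, standing beside the clamp; origin: centre of its underside.
- phone_box: Bystander, loose: tiny model phone box, 12x12x33 mm, standing beside the clamp; origin: centre of its underside.
- van_yellow: Bystander, loose: model van, 35x80x39 mm, standing further off on the board; origin: centre of its underside.
- pickup_white: Bystander, loose: model pickup truck, 24x62x23 mm, standing further off on the board; origin: centre of its underside.
Things that resemble listed ones, but are neither listed nor needed, are in the scene too. There is more than one size of the clamp; the one meant has the size given above. Of the things that look like the hut, the larger one is meant.

How it is judged:
By the outcome, as a careful person would: the job done as asked, in the order asked, and still so for the second after the job is handed in, with the robot touching nothing.
It also fails if it takes over 48 s, if anything falls off the work surface, if the arm or the gripper's body presses on something with over 40 N, if the wrist force passes 120 N, or if a joint passes its speed limit or range.

ROBOT

A 7-joint arm with a two-finger parallel gripper is mounted at the origin on a cart in front of the work surface, level with it; the furniture and walls round the work are solid. World frame = base frame: x ahead of the robot, y to its left, z up, the work surface at z = 0. Lengths are in m, angles in rad, forces in N, time in s.
With the tool pointing down it reaches from about 0.4 to 0.875 m from the base axis. Payload 6.5 kg.
Tool frame: the origin (TCP) lies at the very end of the fingers, on their centre line; the grasp point (between the pads) lies 19 mm behind it (manip.grasp_offset is the distance from the TCP to the grasp point, in m); z points along the fingers, y is the line along which they close (so a half turn about z gives the same grasp; the last joint's range is limited). The gripper opens to 88 mm and grips with 3 to 60 N. Pads are 18 mm wide; open, the fingers measure 123 mm over their backs; the gripper's body (75 mm by 187 mm) begins 45 mm behind the grasp point.
Start: joints at [-1.168, 0.536, -0.004, 1.538, 0.003, 1.067, -0.071], TCP at [0.294, 0.58, 0.239] pointing down, gripper open.
Joint ranges: [-2.7, 2.7], [-0.37, 2.16], [-1.27, 1.26], [0.24, 2.4], [-1.31, 4.45], [0.19, 1.91], [-2.76, 2.76]. Speed limits (rad/s): [2.39, 2.39, 3.14, 3.14, 3.14, 3.14, 3.14].

INTERFACE

Orientations are given as a rotation vector (axis times angle).
In Python, from workcell import manip gives the robot as it stands.
- The arm moves only by the shell command python3 -m creep 'ROWS' [FORCE]. ROWS is JSON, a list that holds one entry, the list of rows, each a list of 7 numbers: the turn, a rotation vector about the tool's x, y, z scaled (see below), then the shift along the tool's x, y, z scaled (see below), then the closure, from 0 (fully open) to 1 (shut). A call has 1 to 8 rows; each row shifts and turns the commanded pose from where the row before left it, along the tool's axes as they then stand; what a row does not reach is not made up. The controller multiplies each number of a shift by 800 mm and each number of a turn by pi/2 rad. A row lasts 1/12 s, in which the tool goes at most 41.7 mm and 7.16 degrees, less where a joint would pass 70% of its speed; a pose out of reach is approached as far as the arm can. A call with a number of a shift or a turn outside -1 to 1 is refused whole. A call with a gripper value outside its range is refused whole. The fingers move at their own pace and stop on an object; FORCE is the grip in N (left out, the last holds). Time passes only in rows, so rows that do not move let the fingers close. It gives the time, the measured TCP pose, the force, the opening and the grip force at its end, in the units of the state.
- manip.read_state(): the state, without advancing time (a new reading comes with each control period).
- manip.snapshot(name): name is "scene" or "top" or "wrist"; returns the picture (400x640x3 uint8, red, green, blue); there is no depth.
- manip.get_calibration(name): a dict with "camera_matrix" (3x3 intrinsics, pixels), "cam_to_world" (4x4, takes a point from camera to world coordinates). Camera axes: x right, y down, z forward; pixel columns grow to the right and rows downward; lengths in m; the calibration is good to about 2 mm. A picture is of the moment at which its call begins: read the wrist's pose just before it. get_calibration takes no time and is no camera call; for the wrist camera it gives the pose at the moment of the call.
- manip.job_done(): hands the job in; it is judged then, once.
The state is a dict: "time_s": time; "joint_pos": joint angles; "qd": joint speeds; "joint_torque": joint torques, N m; "tool_pos": TCP position; "ee_rot": TCP orientation; "wrist_force": force on the tool from outside, world axes, zero at the start; "ft_torque": the same for the moment, N m; "gripper_width": finger opening in m; "grip_force": force on a finger pad.
Only numpy, scipy, OpenCV 4.12 (cv2) and the standard library are available. Lean on these libraries where they do the work, as an engineer would, in place of code of your own. Each camera call takes 0.05 s, during which the arm holds its last target. There are 200 camera calls.

## Working session

There is one attempt and no reset: what is moved stays moved. The work goes in short steps, Python scripts to look and compute and a shell command to move; the robot and the scene stay as the last step left them, time stands still between calls to the robot, and variables do not carry over. Pictures are saved under pics/ and viewed, at most 10 in all, crops included, and the job is handed in when it is done.

```bash
mkdir -p pics; ls
python3 - <<'E'
from workcell import manip
import cv2, numpy as np
for n in ("scene","top"):
    im=manip.snapshot(n); cv2.imwrite(f"pics/{n}0.png",im[:,:,::-1])
    c=manip.get_calibration(n); print(n,np.round(c["camera_matrix"],1).tolist(),np.round(c["cam_to_world"],3).tolist())
s=manip.read_state(); print(s["time_s"],s["tool_pos"],s["ee_rot"])
E
```

```text
pics
scene [[437.4, 0.0, 320.8], [0.0, 437.4, 201.9], [0.0, 0.0, 1.0]] [[-0.683, 0.339, -0.647, 1.769], [0.73, 0.302, -0.613, 0.936], [-0.013, -0.891, -0.454, 0.886], [0.0, 0.0, 0.0, 1.0]]
top [[405.8, 0.0, 313.3], [0.0, 405.8, 200.6], [0.0, 0.0, 1.0]] [[0.048, -0.978, 0.204, 0.371], [-0.999, -0.047, 0.012, -0.171], [-0.002, -0.204, -0.979, 1.311], [0.0, 0.0, 0.0, 1.0]]
0.1 [0.2934558  0.57937978 0.2379274 ] [-7.29526039e-01 -3.05544310e+00  2.38315044e-03]
```

View pics/scene0.png

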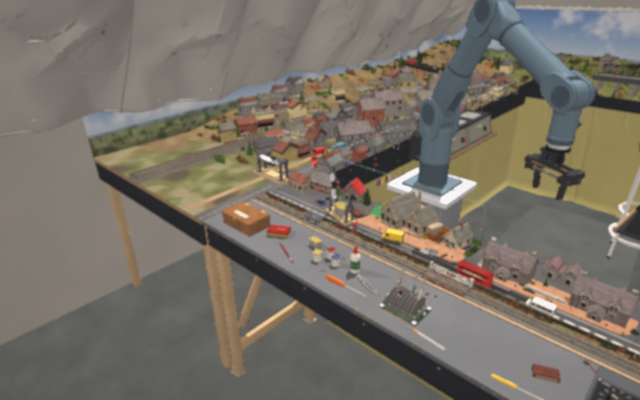

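View pics/top0.png

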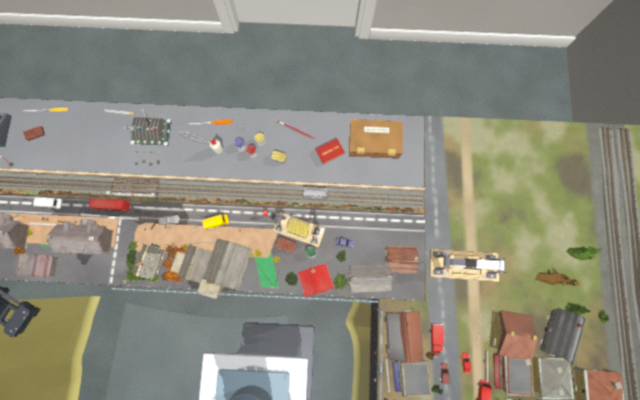

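The target clamp (about 50 px ≈ 156 mm long) is at top (300,230). The clamp at (467,265) is about 73 px, so it's too large. Around the target are the navy car (345,242), the tinlet (310,252), the brown block (285,245), something red, probably the phone box, at (266,212), and the yellow van (215,221).

```bash
cat > h.py <<'E'
from workcell import manip
import cv2, numpy as np
from scipy.spatial.transform import Rotation as R
def ray(cal,px):
    K,T=np.array(cal["camera_matrix"]),np.array(cal["cam_to_world"])
    return T[:3,3],T[:3,:3]@np.linalg.solve(K,[px[0],px[1],1])
def onplane(cal,px,z):
    o,d=ray(cal,px); return o+d*(z-o[2])/d[2]
def proj(cal,p):
    K,T=np.array(cal["camera_matrix"]),np.array(cal["cam_to_world"])
    q=K@(T[:3,:3].T@(np.array(p)-T[:3,3])); return q[:2]/q[2]
E
python3 - <<'E'
from h import *
t=manip.get_calibration("top"); s=manip.get_calibration("scene")
for p,z in (((300,230),.05),((278,222),.01),((323,238),.01),((267,213),.03)):
    w=onplane(t,p,z); print(p,np.round(w,3),np.round(proj(s,w),0))
im=cv2.imread("pics/top0.png")[195:275,240:360]; a=cv2.resize(im,None,fx=5,fy=5,interpolation=cv2.INTER_CUBIC)
cv2.imwrite("pics/c1.png",a)
st=manip.read_state();Rt=R.from_rotvec(st["ee_rot"]).as_matrix();print(np.round(Rt,2).tolist())
w=manip.get_calibration("wrist");T=np.array(w["cam_to_world"]);print(np.round(w["camera_matrix"],0).tolist(),np.round(Rt.T@T[:3,:3],2).tolist(),np.round(Rt.T@(T[:3,3]-st["tool_pos"]),3))
E
```

```text
(300, 230) [ 0.537 -0.119  0.05 ] [340. 204.]
(278, 222) [ 0.565 -0.045  0.01 ] [350. 221.]
(323, 238) [ 0.52  -0.193  0.01 ] [330. 206.]
(267, 213) [ 0.59 -0.01  0.03] [353. 222.]
[[-0.89, 0.45, -0.0], [0.45, 0.89, -0.0], [-0.0, -0.0, -1.0]]
[[305.0, 0.0, 321.0], [0.0, 305.0, 207.0], [0.0, 0.0, 1.0]] [[-0.0, -0.96, -0.27], [1.0, -0.0, -0.0], [0.0, -0.27, 0.96]] [ 0.068 -0.001 -0.146]
```

View pics/c1.png

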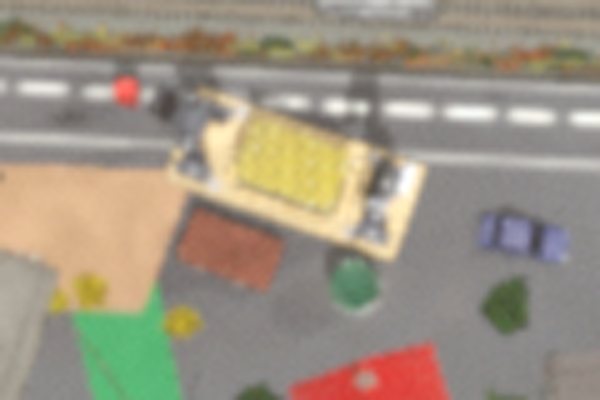

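The crop shows the lever grip and dark cheeks at the left end, crop (165,100), and the light strap at the right end, (400,180). The phone box is at (125,90), the block at (230,250), the tinlet at (353,280) and the car at (523,235). Local +y therefore points at roughly 73° in the world. I'll turn by 80°, close the fingers and move above the clamp.

```bash
python3 -m creep '[[[0,0,0.074,0,0,-0.0044,1],[0,0,0.074,0,0,-0.0044,1],[0,0,0.074,0,0,-0.0044,1],[0,0,0.074,0,0,-0.0044,1],[0,0,0.074,0,0,-0.0044,1],[0,0,0.074,0,0,-0.0044,1],[0,0,0.074,0,0,-0.0044,1],[0,0,0.074,0,0,-0.0044,1]]]' 10
python3 -m creep '[[[0,0,0.074,0,0,-0.0044,1],[0,0,0.074,0,0,-0.0044,1],[0,0,0.074,0,0,-0.0044,1],[0,0,0.074,0,0,-0.0044,1]]]'
python3 -m creep '[[[0,0,0,-0.038,0.0304,0,1],[0,0,0,-0.038,0.0304,0,1],[0,0,0,-0.038,0.0304,0,1],[0,0,0,-0.038,0.0304,0,1],[0,0,0,-0.038,0.0304,0,1],[0,0,0,-0.038,0.0304,0,1]]]'
```

```text
time_s: 0.77
tool_pos: [0.2935, 0.5796, 0.2666]
ee_rot: [2.029, 2.398, -0.002]
wrist_force: [-0.3, -0.1, 0.4]
gripper_width: 0.0372
grip_force: 0.0
time_s: 1.1
tool_pos: [0.2934, 0.5796, 0.2806]
ee_rot: [2.527, 1.866, -0.001]
wrist_force: [-0.3, 1.2, 0.1]
gripper_width: 0.0103
grip_force: 0.0
time_s: 1.6
tool_pos: [0.3808, 0.3611, 0.2807]
ee_rot: [2.521, 1.874, -0.001]
wrist_force: [0.6, 1.1, -0.3]
gripper_width: 0.0007
grip_force: 0.0
```

```bash
python3 -m creep '[[[0,0,0,-0.038,0.0304,0,1],[0,0,0,-0.038,0.0304,0,1],[0,0,0,-0.038,0.0304,0,1],[0,0,0,-0.038,0.0304,0,1],[0,0,0,-0.038,0.0304,0,1],[0,0,0,-0.038,0.0304,0,1],[0,0,0,-0.038,0.0304,0,1],[0,0,0,-0.038,0.0304,0,1]]]'
python3 -m creep '[[[0,0,0,-0.038,0.0304,0,1],[0,0,0,-0.038,0.0304,0,1],[0,0,0,-0.038,0.0304,0,1],[0,0,0,-0.038,0.0304,0,1],[0,0,0,0,0,0,1],[0,0,0,0,0,0,1]]]'
python3 - <<'E'
from h import *
np.save("w1.npy",manip.get_calibration("wrist"),allow_pickle=True)
im=manip.snapshot("wrist"); cv2.imwrite("pics/w1.png",im[:,:,::-1])
E
```

```text
time_s: 2.27
tool_pos: [0.4969, 0.0723, 0.2809]
ee_rot: [-2.521, -1.874, -0.0]
wrist_force: [1.0, 0.6, 0.5]
gripper_width: 0.0005
grip_force: 0.0
time_s: 2.77
tool_pos: [0.5547, -0.073, 0.2806]
ee_rot: [2.526, 1.867, -0.002]
wrist_force: [-0.5, 1.0, -0.9]
gripper_width: 0.0007
grip_force: 0.0
```

View pics/w1.png

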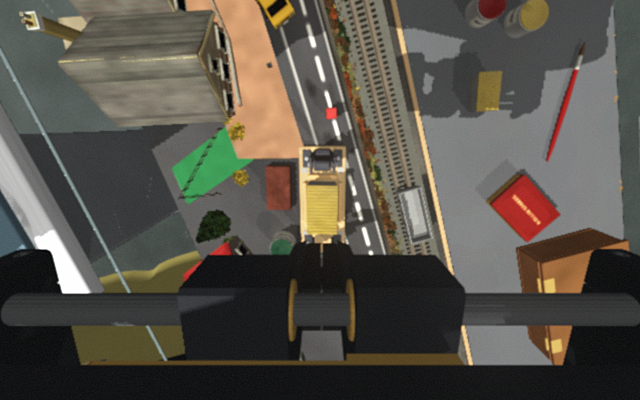

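The wrist view shows the clamp's lever end at px (303–347,147), with the cheeks and lever at (323,157), the hut roof at (322,210) and the phone box at (332,113). The strap end is hidden by the gripper. The move to the strap's outer side will also uncover the view.

```bash
python3 -m creep '[[[0,0,0,-0.04,0,0,1],[0,0,0,-0.04,0,0,1],[0,0,0,-0.04,0,0,1],[0,0,0,-0.04,0,0,1],[0,0,0,-0.04,0,0,1],[0,0,0,0,0,0,1],[0,0,0,0,0,0,1]]]'
python3 - <<'E'
from h import *
c=np.load("w1.npy",allow_pickle=True).item()
for p in ((303,147),(347,147)): print(np.round(onplane(c,p,.01),4))
np.save("w2.npy",manip.get_calibration("wrist"),allow_pickle=True)
im=manip.snapshot("wrist"); cv2.imwrite("pics/w2.png",cv2.resize(im[0:240,200:440,::-1],None,fx=2.5,fy=2.5,interpolation=cv2.INTER_CUBIC))
E
```

```text
time_s: 3.4
tool_pos: [0.5081, -0.2234, 0.2809]
ee_rot: [-2.522, -1.872, -0.001]
wrist_force: [-0.1, 0.4, -0.1]
gripper_width: 0.0006
grip_force: 0.0
[ 0.5415 -0.0317  0.01  ]
[ 0.5981 -0.0491  0.01  ]
```

View pics/w2.png

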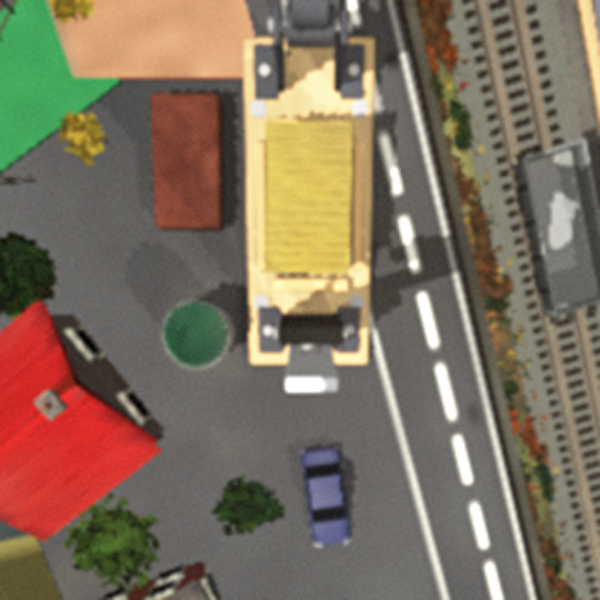

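The whole clamp shows. In the crop, the base corners are (246,40), (376,40), (250,363) and (370,363), the strap end is (312,384) and the lever end is around (308,5).

Run:
```python
from h import *
c=np.load("w2.npy",allow_pickle=True).item()
f=lambda x,y,z: onplane(c,(x/2.5+200,y/2.5),z)
P=[f(*p,.01) for p in ((246,40),(376,40),(250,363),(370,363))]
for p in P: print(np.round(p,4))
top=(P[0]+P[1])/2; bot=(P[2]+P[3])/2; print("len",np.linalg.norm(top-bot),"wid",np.linalg.norm(P[0]-P[1]),np.linalg.norm(P[2]-P[3]))
e=(top-bot)/np.linalg.norm(top-bot); o=(top+bot)/2; o[2]=0
print("o",o.round(4),"ang",np.degrees(np.arctan2(e[1],e[0])))
ex=np.array([e[1],-e[0],0])
for n,p in (("strap",f(312,384,.162)),("car",f(325,455,.015)),("lever",f(310,2,.135))):
    print(n,((p-o)@ex).round(4),((p-o)@e).round(4))
s=manip.read_state();Rt=R.from_rotvec(s["ee_rot"]).as_matrix();tx=Rt[:,0];print("toolx ang",np.degrees(np.arctan2(tx[1],tx[0])),"tcp local",((s["tool_pos"]-o)@ex),((s["tool_pos"]-o)@e),s["tool_pos"][2], "z axis",Rt[:,2].round(4))
```

```text
[ 0.5372 -0.0313  0.01  ]
[ 0.5975 -0.0496  0.01  ]
[ 0.4917 -0.1781  0.01  ]
[ 0.5535 -0.1968  0.01  ]
len 0.15363552187679483 wid 0.0629545745111951 0.06456961455712579
o [ 0.545 -0.114  0.   ] ang 73.08509034784562
strap -0.0005 -0.0734
car 0.0084 -0.1261
lever -0.0014 0.0507
toolx ang 73.30472602831607 tcp local -0.003212619046678738 -0.11366257417771516 0.28075410740666845 z axis [-2.0e-04  1.4e-03 -1.0e+00]
```

Pose is good: centre (0.545,-0.114), angle 73.1°, and the TCP is 3 mm off the swing plane on the outer side of the strap. I'll descend, then sweep along the arc.

```bash
python3 -m creep '[[[0,0,0,0,0.004,0.036,1],[0,0,0,0,0,0.036,1],[0,0,0,0,0,0.036,1],[0,0,0,0,0,0.036,1],[0,0,0,0,0,0.036,1],[0,0,0,0,0,0,1],[0,0,0,0.02,0,0,1],[0,0,0,0.02,0,0,1]]]'
python3 -m creep '[[[0,0,0,0.018,0,0,1],[0,0,0,0.018,0,0.0025,1],[0,0,0,0.013,0,0.005,1],[0,0,0,0.013,0,0.0056,1],[0,0,0,0.011,0,0.009,1],[0,0,0,0.011,0,0.009,1],[0,0,0,0,0,0,1]]]'
```

```text
time_s: 4.12
tool_pos: [0.5215, -0.1926, 0.1377]
ee_rot: [-2.521, -1.874, -0.0]
wrist_force: [0.4, -0.9, 0.8]
gripper_width: 0.0003
grip_force: 0.4
time_s: 4.7
tool_pos: [0.5401, -0.1269, 0.1103]
ee_rot: [-2.517, -1.875, 0.002]
wrist_force: [0.2, 0.3, 0.1]
gripper_width: 0.0003
grip_force: 0.0
```

```bash
python3 -m creep '[[[0,0,0,0.0078,0,0.010,1],[0,0,0,0.0078,0,0.0117,1],[0,0,0,0.004,0,0.009,1],[0,0,0,0.003,0,0.009,1],[0,0,0,0.002,0,0.006,1],[0,0,0,0,0,0,1]]]'
python3 -m creep '[[[0,0,0,0,0,0.004,1],[0,0,0,0,0,0.002,1],[0,0,0,0,0,0,1]]]'
python3 - <<'E'
from h import *
im=manip.snapshot("scene"); cv2.imwrite("pics/s2.png",cv2.resize(im[150:260,260:440,::-1],None,fx=4,fy=4,interpolation=cv2.INTER_CUBIC))
E
```

```text
time_s: 5.2
tool_pos: [0.5453, -0.1103, 0.0742]
ee_rot: [-2.52, -1.873, 0.002]
wrist_force: [-1.4, -0.5, 0.0]
gripper_width: 0.0005
grip_force: 0.0
time_s: 5.45
tool_pos: [0.5459, -0.1109, 0.0706]
ee_rot: [2.522, 1.873, -0.0]
wrist_force: [0.5, 0.1, 0.2]
gripper_width: 0.0005
grip_force: 0.0
```

View pics/s2.png

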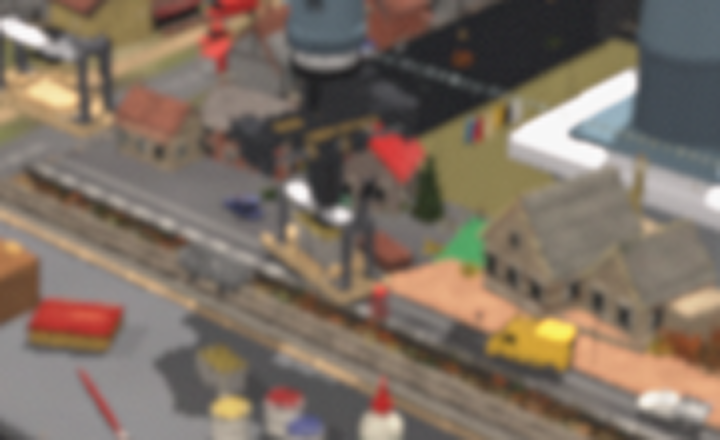

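The strap is down nearly level under the fingers, at (320,195). The phone box is still standing at (380,303) and the lever at (365,200). Now I'll press gently until the pad loads.

```bash
for i in 1; do python3 -m creep '[[[0,0,0,0,0,0.002,1],[0,0,0,0,0,0,1]]]'; python3 -m creep '[[[0,0,0,0,0,0.0015,1],[0,0,0,0,0,0,1]]]';  python3 -m creep '[[[0,0,0,0,0,0.0012,1],[0,0,0,0,0,0,1]]]'; done | grep -E "tool_pos|force: \["
```

```text
tool_pos: [0.5462, -0.1109, 0.0692]
wrist_force: [-0.6, -0.9, 0.5]
tool_pos: [0.5463, -0.1108, 0.068]
wrist_force: [0.0, 0.2, 1.3]
tool_pos: [0.5463, -0.1107, 0.0671]
wrist_force: [0.1, -0.2, 2.2]
```

```bash
(python3 -m creep '[[[0,0,0,0,0,0.0008,1],[0,0,0,0,0,0,1]]]'
python3 -m creep '[[[0,0,0,0,0,-0.02,1],[0,0,0,0,0,-0.048,1],[0,0,0,0,0,-0.048,1],[0,0,0,0,0,-0.048,1],[0,0,0,0,0,-0.048,1],[0,0,0,0,0,-0.048,1],[0,0,0,-0.05,0,0,1],[0,0,0,-0.05,0,0,1]]]'
python3 -m creep '[[[0,0,0,-0.05,0,0,1],[0,0,0,0,0,0,1],[0,0,0,0,0,0,1]]]')| grep -E "time|tool_pos|force: \["
python3 - <<'E'
from h import *
np.save("w3.npy",manip.get_calibration("wrist"),allow_pickle=True)
im=manip.snapshot("wrist"); cv2.imwrite("pics/w3.png",cv2.resize(im[0:240,200:440,::-1],None,fx=2.5,fy=2.5,interpolation=cv2.INTER_CUBIC))
E
```

```text
time_s: 6.17
tool_pos: [0.5463, -0.1106, 0.0664]
wrist_force: [1.3, 0.6, 2.1]
time_s: 6.83
tool_pos: [0.5249, -0.1859, 0.2764]
wrist_force: [0.5, -1.2, -0.8]
time_s: 7.08
tool_pos: [0.5098, -0.2282, 0.2743]
wrist_force: [1.5, 0.5, 0.6]
```

View pics/w3.png

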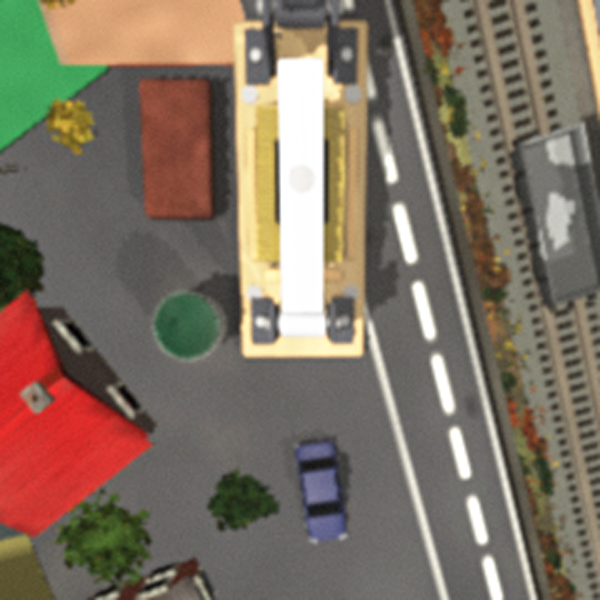

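The strap lies over the hut with its end at (302,58). The pad is centred on the roof, and the block (177,148), tinlet (187,325) and car (322,490) haven't moved. Next I'll go to the outer side of the lever.

```bash
(python3 -m creep '[[[0,0,0,0.0437,0,0,1],[0,0,0,0.0437,0,0,1],[0,0,0,0.0437,0,0,1],[0,0,0,0.0437,0,0,1],[0,0,0,0.0437,0,0,1],[0,0,0,0.0437,0,0,1],[0,0,0,0.0437,0,0,1],[0,0,0,0,0,0,1]]]'
python3 -m creep '[[[0,0,0,0,0,0.037,1],[0,0,0,0,0,0.037,1],[0,0,0,0,0,0.037,1],[0,0,0,0,0,0.037,1],[0,0,0,0,0,0.037,1],[0,0,0,0,0,0,1],[0,0,0,-0.0206,0,0,1],[0,0,0,-0.0206,0,0,1]]]'
python3 -m creep '[[[0,0,0,-0.0106,0,-0.0012,1],[0,0,0,-0.0106,0,-0.0012,1],[0,0,0,-0.009,0,0.0006,1],[0,0,0,-0.009,0,0.0006,1],[0,0,0,0,0,0,1]]]')| grep -E "time|tool_pos|force: \["
```

```text
time_s: 7.8
tool_pos: [0.5833, 0.0203, 0.2731]
wrist_force: [0.3, 0.3, -0.2]
time_s: 8.47
tool_pos: [0.5728, -0.0209, 0.1267]
wrist_force: [-0.6, 0.2, 0.6]
time_s: 8.88
tool_pos: [0.5635, -0.0541, 0.1278]
wrist_force: [1.0, 0.0, 1.0]
```

```bash
(python3 -m creep '[[[0,0,0,-0.011,0,0.0034,1],[0,0,0,-0.0105,0,0.0034,1],[0,0,0,-0.008,0,0.006,1],[0,0,0,-0.008,0,0.006,1],[0,0,0,-0.0059,0,0.0083,1],[0,0,0,-0.0059,0,0.0083,1],[0,0,0,0,0,0,1]]]'
python3 -m creep '[[[0,0,0,-0.0025,0,0.0063,1],[0,0,0,-0.0025,0,0.0063,1],[0,0,0,-0.0012,0,0.0033,1],[0,0,0,-0.0012,0,0.0033,1],[0,0,0,0,0,0,1]]]')| grep -E "time|tool_pos|force: \["
```

```text
time_s: 9.47
tool_pos: [0.5508, -0.0921, 0.0975]
wrist_force: [-0.1, 0.0, 0.7]
time_s: 9.88
tool_pos: [0.5502, -0.0962, 0.0831]
wrist_force: [-0.1, -0.4, 0.3]
```

```bash
(python3 -m creep '[[[0,0,0,-0.001,0,0.003,1],[0,0,0,0,0,0,1]]]'
python3 -m creep '[[[0,0,0,0,0,0.0025,1],[0,0,0,0,0,0,1]]]'
python3 -m creep '[[[0,0,0,0,0,0.002,1],[0,0,0,0,0,0,1]]]')| grep -E "time|tool_pos|force: \["
```

```text
time_s: 10.05
tool_pos: [0.5502, -0.0969, 0.081]
wrist_force: [-0.3, -0.3, 0.4]
time_s: 10.22
tool_pos: [0.5501, -0.0971, 0.0791]
wrist_force: [-0.1, -0.1, 0.5]
time_s: 10.38
tool_pos: [0.5502, -0.0972, 0.0782]
wrist_force: [-1.6, -0.0, 9.5]
```

A sharp 9.5 N at z=78 mm is the height expected at the stop. I'll press slightly more, then lift and look.

```bash
(python3 -m creep '[[[0,0,0,0,0,0.001,1],[0,0,0,0,0,0,1]]]'
python3 -m creep '[[[0,0,0,0,0,-0.02,1],[0,0,0,0,0,-0.048,1],[0,0,0,0,0,-0.048,1],[0,0,0,0,0,-0.048,1],[0,0,0,0,0,-0.048,1],[0,0,0,0,0,-0.048,1],[0,0,0,-0.05,0,0,1],[0,0,0,-0.05,0,0,1]]]'
python3 -m creep '[[[0,0,0,-0.05,0,0,1],[0,0,0,-0.05,0,0,1],[0,0,0,-0.05,0,0,1],[0,0,0,0,0,0,1],[0,0,0,0,0,0,1]]]')| grep -E "time|tool_pos|force: \["
python3 - <<'E'
from h import *
c=manip.get_calibration("wrist")
im=manip.snapshot("wrist"); cv2.imwrite("pics/w4.png",cv2.resize(im[0:240,200:440,::-1],None,fx=2.5,fy=2.5,interpolation=cv2.INTER_CUBIC))
o=np.array([.545,-.114,0]);e=np.array([np.cos(np.radians(73.1)),np.sin(np.radians(73.1)),0])
for n,y,z in(("lever end",-3,78),("grip start",23,78),("pivot",62,74),("strap end",45,64),("hinge",-60,64)):
    q=proj(c,o+e*y/1000+[0,0,z/1000]); print(n,((q-[200,0])*2.5).round(0))
E
```

```text
time_s: 10.55
tool_pos: [0.5503, -0.0972, 0.0781]
wrist_force: [-5.3, 1.4, 17.0]
time_s: 11.22
tool_pos: [0.5291, -0.1726, 0.287]
wrist_force: [-0.4, -1.0, -1.1]
time_s: 11.63
tool_pos: [0.4907, -0.2915, 0.2848]
wrist_force: [0.7, 0.8, 0.9]
lever end [302.  12.]
grip start [302. -63.]
pivot [ 302. -175.]
strap end [ 302. -110.]
hinge [303. 170.]
```

View pics/w4.png

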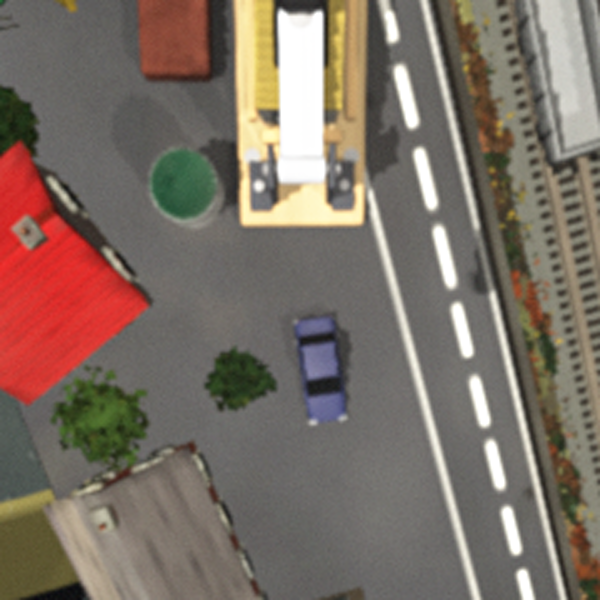

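The black grip's end appears at (300,12), matching the (302,12) predicted for a lever that is fully down. One last look will cover the whole clamp and the phone box.

```bash
(python3 -m creep '[[[0,0,0,0.048,0,0,1],[0,0,0,0.048,0,0,1],[0,0,0,0.048,0,0,1],[0,0,0,0,0,0,1],[0,0,0,0,0,0,1]]]')| grep -E "time|tool_pos|force: \["
python3 - <<'E'
from h import *
c=manip.get_calibration("wrist")
im=manip.snapshot("wrist"); cv2.imwrite("pics/w5.png",cv2.resize(im[0:240,200:440,::-1],None,fx=2.5,fy=2.5,interpolation=cv2.INTER_CUBIC))
o=np.array([.545,-.114,0]);e=np.array([np.cos(np.radians(73.1)),np.sin(np.radians(73.1)),0])
for a in (0,.1,.2):
  q=[proj(c,o+e*(62-r*np.cos(a))/1000+[0,0,(74+r*np.sin(a)+4)/1000]) for r in (65,39)]; print(a,((np.array(q)-[200,0])*2.5).round(0).tolist())
E
```

```text
time_s: 12.1
tool_pos: [0.527, -0.1734, 0.2843]
wrist_force: [-0.9, -0.8, -0.3]
0 [[305.0, 327.0], [306.0, 266.0]]
0.1 [[305.0, 327.0], [306.0, 265.0]]
0.2 [[305.0, 325.0], [306.0, 263.0]]
```

View pics/w5.png

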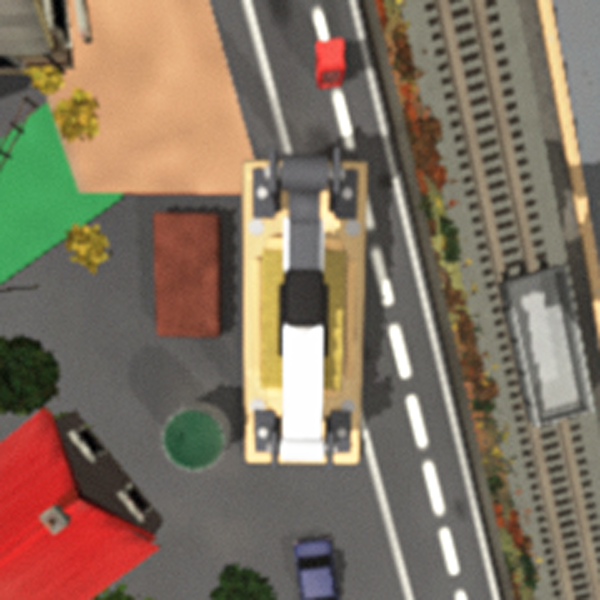

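The lever lies flat along the strap, its grip at (303,268–327) as predicted for fully down. The phone box (330,65), block, tinlet and car are all standing in place.

```bash
python3 -c "
from workcell import manip
print(manip.job_done())"
```

```text
the job is handed in; nothing more can be done
None
```

The strap's pad rests on the hut's roof and the cam lever is pushed down to its stop over the strap; the bystanders I checked in the last pictures look unmoved, and I handed the job in at about 12 s with the robot clear (no verdict shown).

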